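# Free the top canister of a twist-locked nested stack and stand it on the portion scale

### The arm

A 6-joint arm with a two-finger parallel gripper is mounted at the origin on the work surface. World frame = base frame: x ahead of the robot, y to its left, z up, the work surface at z = 0. Lengths are in mm, angles in rad, forces in N, time in s.
With the tool pointing down it reaches from about 275 to 750 mm from the base axis. Payload 10.2 kg.
Tool frame: the origin (TCP) lies between the finger pads; the fingertips stand 19 mm ahead of it and the grasp point (between the pads) is the TCP; x points along the fingers, z is the direction in which the jaws open and shut, and the axes are right-handed (so a half turn about x gives the same grasp; the last joint's range is limited). The gripper opens to 88 mm and grips with 3 to 60 N. Pads are 18 mm wide; open, the fingers measure 123 mm over their backs; the gripper's body (75 mm by 187 mm) begins 45 mm behind the grasp point.
Start: joints at [-1.568, 0.313, 1.498, -0, 1.331, -0.223], TCP at [117.526, -511.682, 257.72] pointing down, gripper open.
Joint ranges: [-2.94, 2.94], [-0.97, 2.17], [0.19, 2.56], [-1.23, 4.37], [0.02, 3.11], [-2.88, 2.88]. Speed limits (rad/s): [2.39, 2.39, 3.01, 3.14, 3.14, 3.14].

### API

Orientations are given as a unit quaternion [w, x, y, z].
In Python, from rig import manip, eyes, workorder gives the robot as it stands.
- The arm moves only by the shell command python3 -m inch 'ROWS' [FORCE]. ROWS is JSON, a list of rows, each an object of numbers: "rx", "ry", "rz": the turn, a rotation vector about the tool's x, y, z in degrees; "dx", "dy", "dz": the shift along the tool's x, y, z in m; "jaw": the closure in counts, from 0 (fully open) to 255 (shut). In form: [{"rx": .., "ry": .., "rz": .., "dx": .., "dy": .., "dz": .., "jaw": ..}, ...]. A call has 1 to 20 rows; each row is the pose to reach, as a shift and turn from the pose commanded when the call began, along the tool's axes at that moment; what a row does not reach only later rows make up. A row lasts 1/10 s, in which the tool goes at most 50 mm and 8.59 degrees, less where a joint would pass 70% of its speed; a pose out of reach is approached as far as the arm can. A call with a gripper value outside its range is refused whole. The fingers move at their own pace and stop on an object; FORCE is the grip in N (left out, the last holds). Time passes only in rows, so rows that repeat a pose let the fingers close. It gives the time, the measured TCP pose, the force and the opening at its end, in the units of the state.
- manip.state(): the state, without advancing time (a new reading comes with each control period).
- eyes.snapshot(name): name is "scene" or "top" or "wrist"; returns a dict with "img" (384x512x3 uint8, red, green, blue), "range_z" (384x512 float32, mm along the optical axis (not along the pixel's ray), 0 where there is no reading), "camera_matrix" (3x3 intrinsics, pixels), "origin" and "orientation" of the camera in the world; the wrist camera has in their place "T_tool_cam" (4x4, takes a point from camera to tool coordinates, whose origin is the TCP and whose axes are the tool frame's). Camera axes: x right, y up, looking along -z (the intrinsics and any distortion apply to the point x, -y, -z); pixel columns grow to the right and rows downward; lengths in mm; the calibration is good to about 2 mm. A picture is of the moment at which its call begins: read the wrist's pose just before it.
- workorder.job_done(): hands the job in, once; it reports no verdict.
Trained networks look in a picture, given as the dict that the camera call returned (one of the last four; its "shot" number tells which), for a name from the list of things; names that differ only in an ending like _2 or _b are one class to them, and where a whole thing is asked for, a point or a joint stands for the part that bears it (a point fixed in the world has none). Each returns a list of dicts, best first, with "confidence" (0 to 1); they miss things now and then, are a little off and sometimes report something else, mostly with a low value. They report only what shows in the picture. A call takes as long as a camera call. They do not tell look-alikes from the thing itself.
- eyes.trace(picture, label): "pixels" (384x512 bool, what is visible of it) and "rect" ([left, top, width, height] in pixels, round what is visible of it).
The state is a dict: "time": time; "joints": joint angles; "qvel": joint speeds; "effort": joint torques, N m; "ee_pos": TCP position; "orientation": TCP orientation; "wrist_force": force on the tool from outside, world axes, zero at the start; "ft_torque": the same for the moment, N m; "finger_gap": finger opening in mm.
Only numpy, scipy, OpenCV 4.12 (cv2) and the standard library are available. Lean on these libraries where they do the work, as an engineer would, in place of code of your own. Each camera call takes 0.05 s, during which the arm holds its last target.

### The job

Take only the top metal canister off the nested stack and stand it upright in the middle of the portion scale's pan, set down rather than dropped. It is twist-locked into the canister below: feel for the turn at which it comes free, because a plain lift brings the lower one up with it, and that one must never come up more than about a centimetre and must be left seated in its stand. Do not disturb the jars or the pail of lids.

Things in the scene. Friction and masses are not known exactly. Their poses are not given: they have to be found in the camera images.
- top_center (a point): Centre, half-way up, of the top canister's visible part, a round open metal cup, 64 mm in diameter, the body 75 mm high, wall 2.5 mm, rigid, 0.3 to 0.5 kg. z is its axis, up. Grip it from above across the 64 mm, near the rim (a thin bead). Under the body a hidden skirt, 44 mm in diameter and 25 mm long, nests in the lower canister; the foot is 62.5 mm below this point.
- top_lugs (a point): Middle of the top canister's skirt at its three lugs, 47 mm below top_center, hidden. The lugs, 120 deg apart, sit under the lower canister's inward lip: 3 mm of free lift, then they catch and the lower canister comes up too. The lip has three notches 120 deg apart; the top comes free only when turned so that its lugs meet them, within about 7 deg.
- lock (a point): Centre of the upper face of the lower canister's locking collar (the uppermost 12 mm of its body; stiff, it stays as it is). To free the top one, turn it 20 to 100 deg: either way, the two turns add up to 120 deg. How far differs every time, is hidden and not given by any axes. If the lower one hangs on the lugs, it drops off when they meet the notches: the load falls.
- top_foot (a point): Centre of the underside of the top canister's skirt (44 mm flat round foot on which it stands), 62.5 mm below top_center.
- next_center (a point): Centre of the visible body of the lower canister, half-way up: same shape and size as the top one, mass 0.3 to 0.45 kg; as stacked, 75 mm below top_center. The uppermost 12 mm of its body is the locking collar, stiff: it does not turn in this work. Its skirt stands loosely in the stand, which keeps it from turning (3 deg of play) but does not hold it down.
- next: The lower canister; origin at the centre of its skirt's underside, 62.5 mm below next_center; z is its axis, up.
- top: The top canister; origin at the centre of its skirt's underside (same as top_foot); z is its axis, up.
- stand: Fixed stand of the stack: black square plate 140 x 140 x 12 mm with a round aluminium socket 64 mm in diameter, its rim 40 mm above the table. Origin at the centre of the underside.
- pan (a point): Centre of the top face of the fixed scale's flat steel pan, 140 mm (x) by 150 mm (y), 50 mm above the table; z up. The grey scale body under it is 200 x 170 mm and 34 mm high, with its readout on the -x side.
- scale: The portion scale, fixed. Origin under its middle, at table height; the pan's centre is 10 mm towards its +x.
- jar_a: Bystander: closed amber jar with metal lid, 72 mm diameter, 88 mm high; origin at the centre of its underside.
- jar_b: Bystander: a second such jar, 72 mm diameter, 88 mm high; origin at the centre of its underside.
- pail: Bystander: white pail of jar lids, 130 mm diameter at the rim, 130 mm high; origin at the centre of its underside.
Mind the look-alikes: they are no part of the job. Leave any blue or purple look-alike of the next alone.

How it is judged (in metres and radians):
On the way:
1. the top canister is drawn clear of the lower one, which stays seated in its stand (z of top_foot in the frame of next above 0.105 m and distance of next from where it was at the start of the episode below 0.006 m), for 0.1 s.
At the end, for the whole second after the job is handed in: The top canister stands upright (within 4.5 deg) and at rest on the scale's pan, its foot within 30 mm of the pan's centre and within 4 mm of its surface; the lower canister is upright (within 3.4 deg) and at rest in the stand within 6 mm of where it was (horizontal distance between top_foot and pan below 0.03 m and z of top_foot in the frame of pan between -0.004 and 0.004 m and angle between top_center's own z axis and vertical below 0.08 rad and contact force between top and scale above 1 N and linear speed of each of top, next below 0.02 m/s and distance of next from where it was at the start of the episode below 0.006 m and angle between next_center's own z axis and vertical below 0.06 rad); the robot touches nothing.
It fails at once if the lower canister is lifted more than 15 mm (distance of next from where it was at the start of the episode above 0.015 m).
It fails at once if the canister is let go above the pan, its foot more than 20 mm over it (horizontal distance between top_foot and pan below 0.09 m and z of top_foot in the frame of pan above 0.02 m and contact force between the fingers and top below 0.05 N).
It fails at once if a jar or the pail is disturbed (moved more than 20 mm) (distance of any of jar_a, jar_b, pail from where it was at the start of the episode above 0.02 m).
It also fails if it takes over 58 s, if anything falls off the work surface, if the arm or the gripper's body presses on something with over 40 N, if the wrist force passes 120 N, or if a joint passes its speed limit or range.

## Working session

There is one attempt and no reset: what is moved stays moved. The work goes in short steps, Python scripts to look and compute and a shell command to move; the robot and the scene stay as the last step left them, time stands still between calls to the robot, and variables do not carry over. Pictures are saved under pics/ and viewed, and the job is handed in when it is done.

```bash
ls; mkdir -p pics; cat > h.py <<'E'
import numpy as np,cv2
from rig import manip,eyes,workorder
from scipy.spatial.transform import Rotation as R
def q2R(q): return R.from_quat([q[1],q[2],q[3],q[0]]).as_matrix()
def tool():
    s=manip.state(); T=np.eye(4);T[:3,:3]=q2R(s['orientation']);T[:3,3]=s['ee_pos'];return T
def snap(n):
    T=tool(); p=eyes.snapshot(n)
    if n=='wrist': C=T@np.array(p['T_tool_cam'])
    else:
        C=np.eye(4);C[:3,:3]=q2R(p['orientation']);C[:3,3]=p['origin']
    return p,C
def cloud(p,C):
    K=np.array(p['camera_matrix']);z=p['range_z'];v,u=np.mgrid[:384,:512]
    P=np.stack([(u-K[0,2])/K[0,0]*z,-(v-K[1,2])/K[1,1]*z,-z],-1)
    return P@C[:3,:3].T+C[:3,3]
def save(p,f): cv2.imwrite('pics/'+f,p['img'][:,:,::-1])
E
python3 - <<'E'
from h import *
s=manip.state();print(s)
for n in ['scene','top']:
    p,C=snap(n);save(p,n+'1.png');W=cloud(p,C)
    print(n,C.round(2).tolist(),[k for k in p])
    for l in ['top','next','stand','scale','jar_a','pail','pan']:
        try:
            for d in eyes.trace(p,l)[:3]:
                m=d['pixels']&(p['range_z']>0);w=W[m]
                print(l,round(d['confidence'],2),d['rect'],np.percentile(w,[2,50,98],axis=0).round(0).tolist() if len(w) else None)
        except Exception as e: print(l,e)
E
```

```text
pics
{'time': 0.0, 'joints': array([-1.56840632e+00,  3.13445916e-01,  1.49839023e+00, -1.00562705e-05,
        1.33099916e+00, -2.23451051e-01]), 'qvel': array([ 1.06431832e-03, -8.24794197e-04,  1.64068506e-03,  2.04943055e-05,
        8.04061838e-04,  1.75177269e-03]), 'effort': array([ 1.44250873e-03, -4.02204287e+01, -2.52264833e+01,  6.94943103e-02,
        3.52864293e-02, -1.04858659e-04]), 'ee_pos': array([ 117.52050047, -511.46453551,  257.18078192]), 'orientation': array([ 0.5528792 ,  0.4408154 ,  0.55343359, -0.44013365]), 'wrist_force': array([ 0.59882343, -0.18991834, -0.5943851 ]), 'ft_torque': array([-0.00184532,  0.00265255,  0.00601622]), 'finger_gap': 87.77245463285448}
scene [[0.85, -0.28, 0.45, 1058.19], [0.52, 0.48, -0.71, -699.79], [-0.02, 0.83, 0.55, 685.8], [0.0, 0.0, 0.0, 1.0]] ['img', 'range_z', 'camera_matrix', 'origin', 'orientation', 'shot']
top 0.67 [254.5, 139.0, 24.3, 24.9] [[539.0, 132.0, 119.0], [575.0, 145.0, 168.0], [597.0, 194.0, 190.0]]
next 0.93 [317.2, 165.7, 22.8, 32.9] [[708.0, 213.0, 5.0], [742.0, 226.0, 72.0], [768.0, 275.0, 100.0]]
next 0
[... 1354 characters left out ...]
3.3] [[706.0, 216.0, 4.0], [733.0, 244.0, 89.0], [768.0, 276.0, 104.0]]
next 0.73 [147.1, 222.0, 28.1, 24.9] [[415.0, 290.0, -3.0], [445.0, 318.0, 88.0], [476.0, 374.0, 103.0]]
scale 0.75 [286.2, 194.5, 69.2, 70.9] [[370.0, -244.0, 27.0], [465.0, -157.0, 47.0], [562.0, -71.0, 55.0]]
jar_a 0.77 [242.2, 126.7, 24.7, 28.1] [[701.0, 15.0, 23.0], [728.0, 46.0, 87.0], [764.0, 78.0, 94.0]]
jar_a 0.7 [251.1, 231.0, 25.3, 25.4] [[384.0, -11.0, -1.0], [415.0, 20.0, 87.0], [450.0, 55.0, 94.0]]
pail 0.78 [325.3, 105.2, 46.4, 44.4] [[702.0, -288.0, 4.0], [761.0, -228.0, 101.0], [823.0, -171.0, 135.0]]
pan 0.82 [285.4, 192.5, 71.1, 72.2] [[367.0, -243.0, 27.0], [465.0, -157.0, 47.0], [562.0, -72.0, 55.0]]
```

View pics/scene1.png

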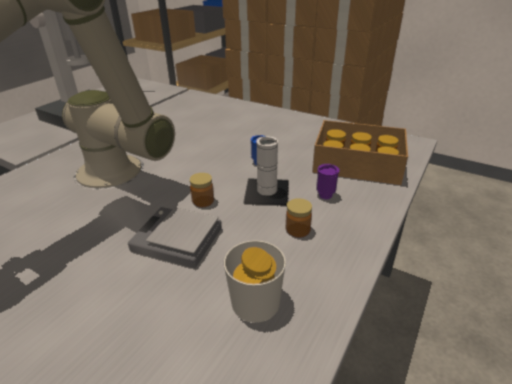

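View pics/top1.png

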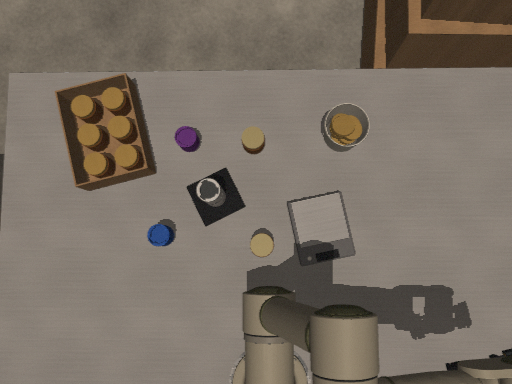

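```bash
python3 - <<'E'
from h import *
p,C=snap('top');W=cloud(p,C)
def rim(box,z0,z1):
    x0,x1,y0,y1=box
    m=(W[...,0]>x0)&(W[...,0]<x1)&(W[...,1]>y0)&(W[...,1]<y1)&(W[...,2]>z0)&(W[...,2]<z1)
    w=W[m];(c,sz,a)=cv2.minAreaRect(w[:,:2].astype(np.float32));cc,r=cv2.minEnclosingCircle(w[:,:2].astype(np.float32))
    print(len(w),'rect',c,sz,a,'circ',cc,r,'z',np.median(w[:,2]),'mean',w.mean(0))
rim((500,630,100,230),180,200)
rim((300,640,-280,-40),44,60)
E
```

```text
212 rect (566.1317138671875, 165.37889099121094) (64.0208511352539, 63.51276397705078) 10.768607139587402 circ (566.8572387695312, 165.39553833007812) 32.727684020996094 z 187.95919525860916 mean [566.07761816 165.0321108  187.37740955]
2200 rect (490.81182861328125, -154.0259246826172) (139.60572814941406, 150.1707305908203) 11.942130088806152 circ (491.51806640625, -153.61968994140625) 100.34490203857422 z 49.3293505582551 mean [ 490.1632677  -153.73162645   49.51076376]
```

The scene view shows the metal stack at about (267,165) px, the scale at (177,233), jars at (202,190) and (299,217), the pail at (255,280), and the blue and purple look-alikes. In the top view the stack rim is at (210,190) px, or world (566,165), rim z≈190. The pan centre is at (491,-154).

```bash
cat > g.py <<'E'
import sys
from h import *
T=tool();t=np.array([float(a) for a in sys.argv[1:4]])
print('shift m (tool):',(T[:3,:3].T@(t-T[:3,3])/1000).round(4),'axes x',T[:3,0].round(3),'z',T[:3,2].round(3),'j',manip.state()['joints'].round(3),'F',manip.state()['wrist_force'].round(2))
E
python3 g.py 566 165 300; python3 -m inch '[{"dx":-0.04,"rx":8},{"dx":-0.04,"rx":8}]'; python3 g.py 566 165 300
```

```text
shift m (tool): [-0.0423  0.5886 -0.5591] axes x [ 0.  0. -1.] z [ 0.224 -0.975 -0.   ] j [-1.568  0.313  1.498  0.     1.331 -0.223] F [ 0.18 -0.25  0.66]
shift m (tool): [-0.0423  0.5886 -0.5591] axes x [ 0.  0. -1.] z [ 0.224 -0.975 -0.   ] j [-1.568  0.313  1.498  0.     1.331 -0.223] F [ 0.18 -0.25  0.66]invalid input
```

```bash
python3 -m inch '[{"rx":8,"ry":0,"rz":0,"dx":-0.04,"dy":0,"dz":0,"jaw":0},{"rx":8,"ry":0,"rz":0,"dx":-0.04,"dy":0,"dz":0,"jaw":0}]'; python3 g.py 566 165 300
```

```text
time: 1.05
ee_pos: [117.6, -512.9, 301.9]
orientation: [0.522, 0.477, 0.518, -0.481]
wrist_force: [-0.6, 0.1, 0.2]
finger_gap: 87.9
shift m (tool): [-0.0031  0.503  -0.6384] axes x [ 0.    -0.007 -1.   ] z [ 0.083 -0.997  0.007] j [-1.568  0.284  1.422  0.     1.429 -0.08 ] F [-0.61  0.13  0.16]
```

```bash
python3 -m inch '[{"rx":0,"ry":0,"rz":0,"dx":0,"dy":0.25,"dz":-0.32,"jaw":0},{"rx":0,"ry":0,"rz":0,"dx":0,"dy":0.25,"dz":-0.32,"jaw":0},{"rx":0,"ry":0,"rz":0,"dx":0,"dy":0.25,"dz":-0.32,"jaw":0},{"rx":0,"ry":0,"rz":0,"dx":0,"dy":0.25,"dz":-0.32,"jaw":0},{"rx":0,"ry":0,"rz":0,"dx":0,"dy":0.25,"dz":-0.32,"jaw":0},{"rx":0,"ry":0,"rz":0,"dx":0,"dy":0.25,"dz":-0.32,"jaw":0},{"rx":0,"ry":0,"rz":0,"dx":0,"dy":0.25,"dz":-0.32,"jaw":0},{"rx":0,"ry":0,"rz":0,"dx":0,"dy":0.25,"dz":-0.32,"jaw":0},{"rx":0,"ry":0,"rz":0,"dx":0,"dy":0.5,"dz":-0.638,"jaw":0},{"rx":0,"ry":0,"rz":0,"dx":0,"dy":0.5,"dz":-0.638,"jaw":0},{"rx":0,"ry":0,"rz":0,"dx":0,"dy":0.5,"dz":-0.638,"jaw":0},{"rx":0,"ry":0,"rz":0,"dx":0,"dy":0.5,"dz":-0.638,"jaw":0},{"rx":0,"ry":0,"rz":0,"dx":0,"dy":0.5,"dz":-0.638,"jaw":0},{"rx":0,"ry":0,"rz":0,"dx":0,"dy":0.5,"dz":-0.638,"jaw":0},{"rx":0,"ry":0,"rz":0,"dx":0,"dy":0.5,"dz":-0.638,"jaw":0},{"rx":0,"ry":0,"rz":0,"dx":0,"dy":0.5,"dz":-0.638,"jaw":0},{"rx":0,"ry":0,"rz":0,"dx":0,"dy":0.5,"dz":-0.638,"jaw":0},{"rx":0,"ry":0,"rz":0,"dx":0,"dy":0.5,"dz":-0.638,"jaw":0},{"rx":0,"ry":0,"rz":0,"dx":0,"dy":0.5,"dz":-0.638,"jaw":0},{"rx":0,"ry":0,"rz":0,"dx":0,"dy":0.5,"dz":-0.638,"jaw":0}]'; python3 g.py 566 165 300
```

```text
time: 3.05
ee_pos: [560.4, 165.7, 298.1]
orientation: [0.521, 0.478, 0.521, -0.478]
wrist_force: [0.4, 0.9, -0.1]
finger_gap: 88.0
shift m (tool): [-0.0019  0.0055  0.0012] axes x [ 0. -0. -1.] z [ 0.085 -0.996  0.   ] j [ 0.087  0.423  1.238 -0.     1.481  1.573] F [ 0.39  0.94 -0.14]
```

Use the wrist camera to refine the stack position.

```bash
python3 - <<'E'
from h import *
p,C=snap('wrist');save(p,'w1.png');W=cloud(p,C)
for l in ['top','next']:
    for d in eyes.trace(p,l)[:2]: print(l,d['confidence'],d['rect'])
ok=(p['range_z']>0)&(abs(W[...,0]-566)<60)&(abs(W[...,1]-165)<60)&(W[...,2]>178)&(W[...,2]<200)
w=W[ok];print(len(w))
if len(w):
    h=np.percentile(w[:,2],[5,50,95]);r=w.astype(np.float32)
    print(h,cv2.minEnclosingCircle(r[:,:2]),cv2.minAreaRect(r[:,:2]))
E
```

```text
top 0.95 [213.3, 137.7, 78.8, 90.6]
top 0.56 [399.4, 166.5, 109.8, 126.1]
next 0.7 [96.4, 207.3, 66.0, 65.2]
next 0.69 [229.2, 128.7, 46.4, 23.9]
3504Traceback (most recent call last):
  File "<stdin>", line 9, in <module>
cv2.error: OpenCV(4.12.0) /io/opencv/modules/imgproc/src/shapedescr.cpp:201: error: (-215:Assertion failed) count >= 0 && (depth == CV_32F || depth == CV_32S) in function 'minEnclosingCircle'
```

View pics/w1.png

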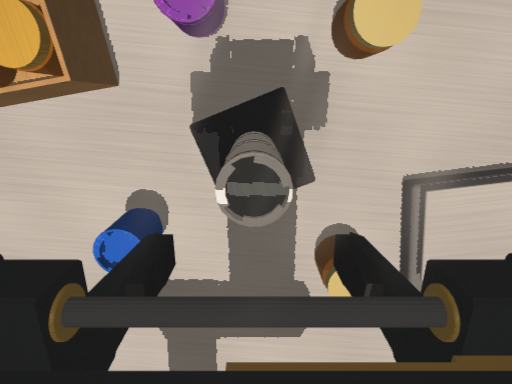

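The wrist view shows the top canister rim centred at about (254,187) px between the fingers, with nothing blocking the way down.

```bash
python3 - <<'E'
from h import *
p,C=snap('wrist');W=cloud(p,C)
ok=(p['range_z']>0)&(abs(W[...,0]-566)<60)&(abs(W[...,1]-165)<60)&(W[...,2]>182)&(W[...,2]<200)
r=np.ascontiguousarray(W[ok][:,:2]).astype(np.float32)
print(len(r),np.percentile(W[ok][:,2],[5,50,95]),cv2.minEnclosingCircle(r),cv2.minAreaRect(r))
E
python3 g.py 566 165 176
```

```text
1848 [186.66807112 189.4628339  190.57563675] ((566.4028930664062, 166.4051971435547), 32.74107360839844) ((566.4267578125, 166.47415161132812), (64.77127838134766, 64.48258972167969), 5.423283100128174)
shift m (tool): [0.1221 0.0052 0.0017] axes x [ 0.  0. -1.] z [ 0.085 -0.996  0.   ] j [ 0.088  0.424  1.236 -0.     1.481  1.574] F [ 0.81 -0.13 -0.27]
```

```bash
python3 -m inch '[{"rx":0,"ry":0,"rz":0,"dx":0.04,"dy":0.0055,"dz":0.001,"jaw":0},{"rx":0,"ry":0,"rz":0,"dx":0.08,"dy":0.0055,"dz":0.001,"jaw":0},{"rx":0,"ry":0,"rz":0,"dx":0.105,"dy":0.0055,"dz":0.001,"jaw":0},{"rx":0,"ry":0,"rz":0,"dx":0.122,"dy":0.0055,"dz":0.001,"jaw":0},{"rx":0,"ry":0,"rz":0,"dx":0.122,"dy":0.0055,"dz":0.001,"jaw":0},{"rx":0,"ry":0,"rz":0,"dx":0.122,"dy":0.0055,"dz":0.001,"jaw":0},{"rx":0,"ry":0,"rz":0,"dx":0.122,"dy":0.0055,"dz":0.001,"jaw":0}]'; python3 g.py 566.3 166.2 176
```

```text
time: 3.95
ee_pos: [566.8, 166.4, 177.2]
orientation: [0.522, 0.479, 0.52, -0.477]
wrist_force: [0.5, 0.3, 0.7]
finger_gap: 87.7
shift m (tool): [ 0.0012 -0.0006  0.0002] axes x [ 0.002  0.    -1.   ] z [ 0.086 -0.996 -0.   ] j [0.087 0.524 1.403 0.    1.212 1.572] F [0.51 0.29 0.66]
```

```bash
python3 -m inch '[{"rx":0,"ry":0,"rz":0,"dx":0,"dy":0,"dz":0,"jaw":140},{"rx":0,"ry":0,"rz":0,"dx":0,"dy":0,"dz":0,"jaw":140},{"rx":0,"ry":0,"rz":0,"dx":0,"dy":0,"dz":0,"jaw":140},{"rx":0,"ry":0,"rz":0,"dx":0,"dy":0,"dz":0,"jaw":140},{"rx":0,"ry":0,"rz":0,"dx":0,"dy":0,"dz":0,"jaw":140},{"rx":0,"ry":0,"rz":0,"dx":0,"dy":0,"dz":0,"jaw":140},{"rx":0,"ry":0,"rz":0,"dx":0,"dy":0,"dz":0,"jaw":140},{"rx":0,"ry":0,"rz":0,"dx":0,"dy":0,"dz":0,"jaw":140}]' 40; python3 g.py 566.3 166.2 176;python3 -m inch '[{"rx":0,"ry":0,"rz":0,"dx":-0.001,"dy":0,"dz":0,"jaw":140},{"rx":0,"ry":0,"rz":0,"dx":-0.002,"dy":0,"dz":0,"jaw":140},{"rx":0,"ry":0,"rz":0,"dx":-0.002,"dy":0,"dz":0,"jaw":140}]'
```

```text
time: 4.75
ee_pos: [566.4, 166.5, 176.0]
orientation: [0.521, 0.478, 0.521, -0.478]
wrist_force: [-0.0, -0.7, 2.7]
finger_gap: 62.0
shift m (tool): [-0.     -0.0001  0.0003] axes x [ 0.  0. -1.] z [ 0.086 -0.996 -0.   ] j [0.088 0.526 1.404 0.    1.212 1.572] F [-0.02 -0.66  2.74]
time: 5.05
ee_pos: [566.1, 166.5, 177.2]
orientation: [0.521, 0.478, 0.521, -0.478]
wrist_force: [-0.5, -0.2, -3.3]
finger_gap: 61.8
```

```bash
python3 -m inch '[{"rx":0,"ry":0,"rz":0,"dx":-0.001,"dy":0,"dz":0,"jaw":140},{"rx":0,"ry":0,"rz":0,"dx":-0.001,"dy":0,"dz":0,"jaw":140},{"rx":0,"ry":0,"rz":0,"dx":-0.001,"dy":0,"dz":0,"jaw":140}]';python3 -m inch '[{"rx":0,"ry":0,"rz":0,"dx":-0.0015,"dy":0,"dz":0,"jaw":140},{"rx":0,"ry":0,"rz":0,"dx":-0.002,"dy":0,"dz":0,"jaw":140},{"rx":0,"ry":0,"rz":0,"dx":-0.002,"dy":0,"dz":0,"jaw":140},{"rx":0,"ry":0,"rz":0,"dx":-0.002,"dy":0,"dz":0,"jaw":140}]'; python3 g.py 566.3 166.2 176
```

```text
time: 5.35
ee_pos: [566.3, 166.5, 178.6]
orientation: [0.521, 0.478, 0.521, -0.478]
wrist_force: [-0.1, 0.0, -3.3]
finger_gap: 61.9
time: 5.75
ee_pos: [566.2, 166.4, 180.4]
orientation: [0.521, 0.478, 0.521, -0.478]
wrist_force: [0.6, -0.1, -7.8]
finger_gap: 61.9
shift m (tool): [0.0044 0.0001 0.0003] axes x [-0.001 -0.    -1.   ] z [ 0.086 -0.996 -0.   ] j [0.088 0.521 1.399 0.    1.222 1.572] F [ 0.59 -0.08 -7.76]
```

The lower canister hangs on the lugs: the vertical force went from 3.3 to 7.8 N. Next I turn in small steps and watch for the load to drop.

```bash
python3 -m inch '[{"rx":-4,"ry":0,"rz":0,"dx":0,"dy":0,"dz":0,"jaw":140},{"rx":-8,"ry":0,"rz":0,"dx":0,"dy":0,"dz":0,"jaw":140},{"rx":-12,"ry":0,"rz":0,"dx":0,"dy":0,"dz":0,"jaw":140},{"rx":-12,"ry":0,"rz":0,"dx":0,"dy":0,"dz":0,"jaw":140}]'; python3 g.py 566.3 166.2 180.5; python3 -c "
from h import *;print(manip.state()['ft_torque'])"
```

```text
time: 6.15
ee_pos: [566.2, 166.5, 180.5]
orientation: [0.568, 0.421, 0.568, -0.421]
wrist_force: [-0.0, 0.4, -8.3]
finger_gap: 61.9
shift m (tool): [0.     0.     0.0003] axes x [-0.  0. -1.] z [ 0.292 -0.956 -0.   ] j [0.088 0.521 1.399 0.    1.222 1.362] F [-0.03  0.4  -8.35]
[-0.00705039 -0.03755346  0.01322388]
```

```bash
python3 -m inch '[{"rx":-2.5,"ry":0,"rz":0,"dx":0,"dy":0,"dz":0,"jaw":140},{"rx":-5,"ry":0,"rz":0,"dx":0,"dy":0,"dz":0,"jaw":140},{"rx":-5,"ry":0,"rz":0,"dx":0,"dy":0,"dz":0,"jaw":140}]'; python3 g.py 566.3 166.2 180.5
```

```text
time: 6.45
ee_pos: [566.2, 166.5, 180.5]
orientation: [0.586, 0.396, 0.586, -0.396]
wrist_force: [0.5, -0.7, -9.0]
finger_gap: 61.9
shift m (tool): [ 0.     -0.      0.0003] axes x [-0.  0. -1.] z [ 0.372 -0.928 -0.   ] j [0.088 0.521 1.399 0.    1.222 1.277] F [ 0.47 -0.66 -8.96]
```

```bash
python3 -m inch '[{"rx":-2.5,"ry":0,"rz":0,"dx":0,"dy":0,"dz":0,"jaw":140},{"rx":-5,"ry":0,"rz":0,"dx":0,"dy":0,"dz":0,"jaw":140},{"rx":-5,"ry":0,"rz":0,"dx":0,"dy":0,"dz":0,"jaw":140}]' | grep force; python3 -m inch '[{"rx":-2.5,"ry":0,"rz":0,"dx":0,"dy":0,"dz":0,"jaw":140},{"rx":-5,"ry":0,"rz":0,"dx":0,"dy":0,"dz":0,"jaw":140},{"rx":-5,"ry":0,"rz":0,"dx":0,"dy":0,"dz":0,"jaw":140}]'; python3 g.py 566.3 166.2 180.5
```

```text
wrist_force: [0.9, -0.2, -8.5]
time: 7.05
ee_pos: [566.3, 166.5, 180.6]
orientation: [0.618, 0.344, 0.618, -0.344]
wrist_force: [-0.1, 0.2, -8.4]
finger_gap: 61.9
shift m (tool): [ 0.0001 -0.0001  0.0002] axes x [-0. -0. -1.] z [ 0.527 -0.85  -0.   ] j [0.088 0.521 1.399 0.    1.222 1.103] F [-0.07  0.17 -8.38]
```

At −27°, still loaded.

```bash
python3 -m inch '[{"rx":-2.5,"ry":0,"rz":0,"dx":0,"dy":0,"dz":0,"jaw":140},{"rx":-5,"ry":0,"rz":0,"dx":0,"dy":0,"dz":0,"jaw":140},{"rx":-5,"ry":0,"rz":0,"dx":0,"dy":0,"dz":0,"jaw":140}]' | grep force; python3 -m inch '[{"rx":-2.5,"ry":0,"rz":0,"dx":0,"dy":0,"dz":0,"jaw":140},{"rx":-5,"ry":0,"rz":0,"dx":0,"dy":0,"dz":0,"jaw":140},{"rx":-5,"ry":0,"rz":0,"dx":0,"dy":0,"dz":0,"jaw":140}]'; python3 g.py 566.3 166.2 180.5
```

```text
wrist_force: [-0.2, -0.1, -9.8]
time: 7.65
ee_pos: [566.3, 166.5, 180.8]
orientation: [0.646, 0.289, 0.645, -0.289]
wrist_force: [0.2, -0.3, -8.1]
finger_gap: 61.9
shift m (tool): [ 0.0003 -0.0002  0.0002] axes x [ 0.  0. -1.] z [ 0.667 -0.745  0.   ] j [0.088 0.521 1.398 0.    1.222 0.929] F [ 0.2  -0.29 -8.11]
```

```bash
python3 -m inch '[{"rx":-2.5,"ry":0,"rz":0,"dx":0,"dy":0,"dz":0,"jaw":140},{"rx":-5,"ry":0,"rz":0,"dx":0,"dy":0,"dz":0,"jaw":140},{"rx":-5,"ry":0,"rz":0,"dx":0,"dy":0,"dz":0,"jaw":140}]' | grep force; python3 -m inch '[{"rx":-2.5,"ry":0,"rz":0,"dx":0,"dy":0,"dz":0,"jaw":140},{"rx":-5,"ry":0,"rz":0,"dx":0,"dy":0,"dz":0,"jaw":140},{"rx":-5,"ry":0,"rz":0,"dx":0,"dy":0,"dz":0,"jaw":140}]'; python3 g.py 566.3 166.2 180.5
```

```text
wrist_force: [0.1, -0.6, -3.4]
time: 8.25
ee_pos: [566.7, 166.5, 181.3]
orientation: [0.669, 0.232, 0.668, -0.231]
wrist_force: [-0.9, -0.2, -3.5]
finger_gap: 62.1
shift m (tool): [ 0.0008 -0.0004 -0.0001] axes x [ 0.001  0.    -1.   ] z [ 0.786 -0.618  0.001] j [ 0.088  0.52   1.398 -0.     1.222  0.754] F [-0.86 -0.25 -3.45]
```

The load dropped to 3.4 N between −37° and −42°, and I am now at −47°, near the notch middle. I lift gently and check the force.

```bash
python3 -m inch '[{"rx":0,"ry":0,"rz":0,"dx":-0.001,"dy":0,"dz":0,"jaw":140},{"rx":0,"ry":0,"rz":0,"dx":-0.002,"dy":0,"dz":0,"jaw":140},{"rx":0,"ry":0,"rz":0,"dx":-0.003,"dy":0,"dz":0,"jaw":140},{"rx":0,"ry":0,"rz":0,"dx":-0.003,"dy":0,"dz":0,"jaw":140}]'; python3 -m inch '[{"rx":0,"ry":0,"rz":0,"dx":-0.001,"dy":0,"dz":0,"jaw":140},{"rx":0,"ry":0,"rz":0,"dx":-0.002,"dy":0,"dz":0,"jaw":140},{"rx":0,"ry":0,"rz":0,"dx":-0.002,"dy":0,"dz":0,"jaw":140}]';  python3 g.py 566.3 166.2 180.5
```

```text
time: 8.65
ee_pos: [566.4, 166.5, 184.0]
orientation: [0.669, 0.231, 0.668, -0.231]
wrist_force: [0.1, 0.1, -2.7]
finger_gap: 62.2
time: 8.95
ee_pos: [566.4, 166.5, 185.9]
orientation: [0.669, 0.231, 0.668, -0.231]
wrist_force: [-0.2, 0.7, -3.2]
finger_gap: 62.3
shift m (tool): [ 0.0054 -0.0003  0.0001] axes x [ 0.  0. -1.] z [ 0.787 -0.617  0.   ] j [ 0.088  0.516  1.392 -0.     1.233  0.752] F [-0.17  0.74 -3.24]
```

```bash
python3 -m inch '[{"rx":0,"ry":0,"rz":0,"dx":-0.008,"dy":0,"dz":0,"jaw":140},{"rx":0,"ry":0,"rz":0,"dx":-0.018,"dy":0,"dz":0,"jaw":140},{"rx":0,"ry":0,"rz":0,"dx":-0.03,"dy":0,"dz":0,"jaw":140},{"rx":0,"ry":0,"rz":0,"dx":-0.045,"dy":0,"dz":0,"jaw":140},{"rx":0,"ry":0,"rz":0,"dx":-0.06,"dy":0,"dz":0,"jaw":140},{"rx":0,"ry":0,"rz":0,"dx":-0.08,"dy":0,"dz":0,"jaw":140},{"rx":0,"ry":0,"rz":0,"dx":-0.1,"dy":0,"dz":0,"jaw":140},{"rx":0,"ry":0,"rz":0,"dx":-0.1,"dy":0,"dz":0,"jaw":140},{"rx":0,"ry":0,"rz":0,"dx":-0.1,"dy":0,"dz":0,"jaw":140}]'; python3 - <<'E'
from h import *
p,C=snap('scene');save(p,'s2.png')
p,C=snap('wrist');save(p,'w2.png')
p,C=snap('top');W=cloud(p,C)
ok=(abs(W[...,0]-566)<200)&(abs(W[...,1]-165)<80)
E
python3 g.py 490.8 -154 286
```

```text
time: 9.85
ee_pos: [566.2, 166.5, 285.8]
orientation: [0.669, 0.231, 0.668, -0.231]
wrist_force: [0.2, 0.7, -4.5]
finger_gap: 62.1
shift m (tool): [-0.0012 -0.2987  0.1383] axes x [-0.002 -0.    -1.   ] z [ 0.787 -0.617 -0.001] j [ 0.088  0.444  1.242 -0.     1.458  0.752] F [ 0.15 -0.99 -3.7 ]
```

View pics/s2.png

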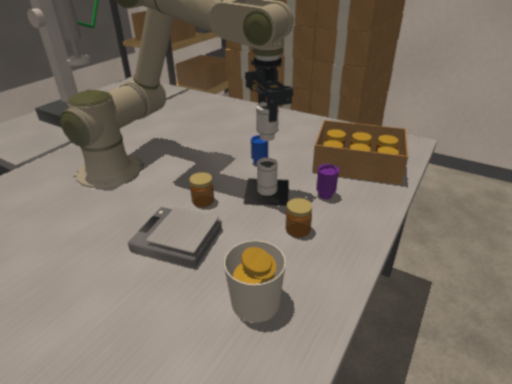

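View pics/w2.png

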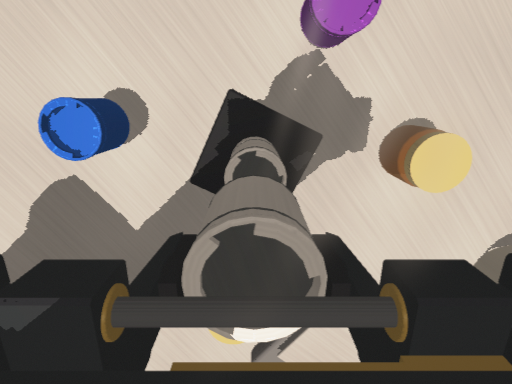

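The top canister is free, held upright at (267,118) px, and the lower one still stands in its stand at (267,178). Moving over the pan.

```bash
python3 -m inch '[{"rx":0,"ry":0,"rz":0,"dx":0,"dy":-0.01,"dz":0.005,"jaw":140},{"rx":0,"ry":0,"rz":0,"dx":0,"dy":-0.03,"dz":0.014,"jaw":140},{"rx":0,"ry":0,"rz":0,"dx":0,"dy":-0.06,"dz":0.028,"jaw":140},{"rx":0,"ry":0,"rz":0,"dx":0,"dy":-0.09,"dz":0.042,"jaw":140},{"rx":0,"ry":0,"rz":0,"dx":0,"dy":-0.12,"dz":0.056,"jaw":140},{"rx":0,"ry":0,"rz":0,"dx":0,"dy":-0.15,"dz":0.07,"jaw":140},{"rx":0,"ry":0,"rz":0,"dx":0,"dy":-0.18,"dz":0.083,"jaw":140},{"rx":0,"ry":0,"rz":0,"dx":0,"dy":-0.21,"dz":0.097,"jaw":140},{"rx":0,"ry":0,"rz":0,"dx":0,"dy":-0.24,"dz":0.111,"jaw":140},{"rx":0,"ry":0,"rz":0,"dx":0,"dy":-0.27,"dz":0.125,"jaw":140},{"rx":0,"ry":0,"rz":0,"dx":0,"dy":-0.29,"dz":0.134,"jaw":140},{"rx":0,"ry":0,"rz":0,"dx":0,"dy":-0.2987,"dz":0.1383,"jaw":140},{"rx":0,"ry":0,"rz":0,"dx":0,"dy":-0.2987,"dz":0.1383,"jaw":140},{"rx":0,"ry":0,"rz":0,"dx":0,"dy":-0.2987,"dz":0.1383,"jaw":140},{"rx":0,"ry":0,"rz":0,"dx":0,"dy":-0.2987,"dz":0.1383,"jaw":140}]'; python3 - <<'E'
from h import *
p,C=snap('wrist');save(p,'w3.png');W=cloud(p,C)
m=(abs(W[...,2]-50)<6)&(abs(W[...,0]-490)<120)&(abs(W[...,1]+154)<120)&(p['range_z']>0)
r=np.ascontiguousarray(W[m][:,:2]).astype(np.float32);print(len(r),cv2.minAreaRect(r),np.median(W[m][:,2]))
t=tool()[:3,3]
p,C=snap('scene');save(p,'s3.png');W=cloud(p,C)
d=eyes.trace(p,'top')
for e in d[:2]:
    w=W[e['pixels']&(p['range_z']>0)];print(e['confidence'],e['rect'],np.percentile(w,[2,10,50,90,98],axis=0).round(1).tolist())
m=(abs(W[...,0]-566)<60)&(abs(W[...,1]-165)<60)
w=W[m&(W[...,2]>100)&(W[...,2]<130)];print('next rim',len(w),w.max(0),w.min(0))
E
python3 g.py 490.8 -154 136
```

```text
time: 11.5
ee_pos: [491.2, -153.0, 285.7]
orientation: [0.669, 0.23, 0.669, -0.23]
wrist_force: [0.0, 0.3, -4.4]
finger_gap: 62.4
9780 ((489.62896728515625, -153.07623291015625), (139.75204467773438, 149.99110412597656), 11.760876655578613) 49.64216910597946
0.7 [155.1, 147.6, 32.6, 34.2] [[476.6, -186.4, 204.0], [486.6, -185.1, 213.8], [508.2, -175.0, 251.0], [521.9, -148.5, 288.1], [523.1, -139.5, 296.8]]
next rim 246 [598.76055523 197.03755765 116.75248078] [534.28733929 129.1760066  100.00708895]
shift m (tool): [ 1.497e-01 -8.000e-04  1.000e-04] axes x [-0.  0. -1.] z [ 0.788 -0.616 -0.   ] j [-0.53   0.27   1.481  0.     1.391  0.133] F [-0.48 -0.07 -3.66]
```

View pics/s3.png

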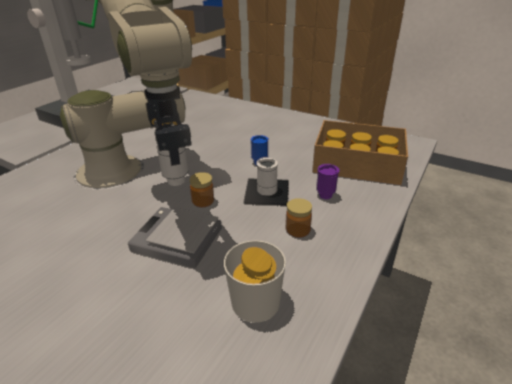

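View pics/w3.png

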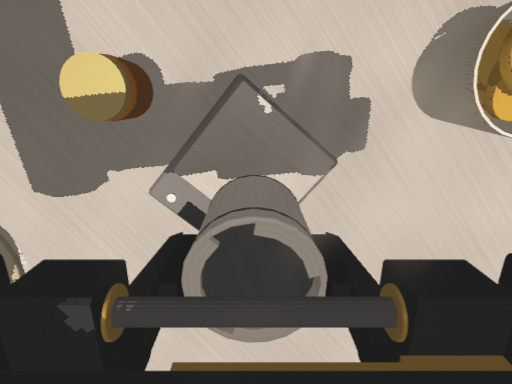

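The held canister is at (173,165) px over the pan, foot about 86 mm below the TCP. The lower canister is in its stand at (267,176). Descending to just above the pan.

```bash
python3 -m inch '[{"rx":0,"ry":0,"rz":0,"dx":0.015,"dy":0,"dz":0,"jaw":140},{"rx":0,"ry":0,"rz":0,"dx":0.04,"dy":0,"dz":0,"jaw":140},{"rx":0,"ry":0,"rz":0,"dx":0.065,"dy":0,"dz":0,"jaw":140},{"rx":0,"ry":0,"rz":0,"dx":0.09,"dy":0,"dz":0,"jaw":140},{"rx":0,"ry":0,"rz":0,"dx":0.115,"dy":0,"dz":0,"jaw":140},{"rx":0,"ry":0,"rz":0,"dx":0.13,"dy":0,"dz":0,"jaw":140},{"rx":0,"ry":0,"rz":0,"dx":0.14,"dy":0,"dz":0,"jaw":140},{"rx":0,"ry":0,"rz":0,"dx":0.145,"dy":0,"dz":0,"jaw":140},{"rx":0,"ry":0,"rz":0,"dx":0.145,"dy":0,"dz":0,"jaw":140},{"rx":0,"ry":0,"rz":0,"dx":0.145,"dy":0,"dz":0,"jaw":140}]'; python3 -m inch '[{"rx":0,"ry":0,"rz":0,"dx":0.001,"dy":0,"dz":0,"jaw":140},{"rx":0,"ry":0,"rz":0,"dx":0.002,"dy":0,"dz":0,"jaw":140},{"rx":0,"ry":0,"rz":0,"dx":0.003,"dy":0,"dz":0,"jaw":140},{"rx":0,"ry":0,"rz":0,"dx":0.003,"dy":0,"dz":0,"jaw":140},{"rx":0,"ry":0,"rz":0,"dx":0.003,"dy":0,"dz":0,"jaw":140}]'
```

```text
time: 12.65
ee_pos: [491.4, -154.1, 141.4]
orientation: [0.669, 0.23, 0.668, -0.231]
wrist_force: [-0.8, -0.5, -3.8]
finger_gap: 62.0
time: 13.15
ee_pos: [491.1, -154.0, 137.8]
orientation: [0.668, 0.231, 0.668, -0.231]
wrist_force: [0.5, -0.3, -2.8]
finger_gap: 61.8
```

```bash
python3 -m inch '[{"rx":0,"ry":0,"rz":0,"dx":0.001,"dy":0,"dz":0,"jaw":140},{"rx":0,"ry":0,"rz":0,"dx":0.001,"dy":0,"dz":0,"jaw":140},{"rx":0,"ry":0,"rz":0,"dx":0.001,"dy":0,"dz":0,"jaw":140}]'; python3 -m inch '[{"rx":0,"ry":0,"rz":0,"dx":0.0005,"dy":0,"dz":0,"jaw":140},{"rx":0,"ry":0,"rz":0,"dx":0.0005,"dy":0,"dz":0,"jaw":140},{"rx":0,"ry":0,"rz":0,"dx":0.0005,"dy":0,"dz":0,"jaw":140}]'
```

```text
time: 13.45
ee_pos: [491.1, -154.0, 136.7]
orientation: [0.668, 0.231, 0.668, -0.231]
wrist_force: [-0.1, -0.2, -4.4]
finger_gap: 62.0
time: 13.75
ee_pos: [491.1, -154.0, 136.2]
orientation: [0.668, 0.231, 0.668, -0.231]
wrist_force: [1.0, -0.8, -4.2]
finger_gap: 62.1
```

```bash
python3 -m inch '[{"rx":0,"ry":0,"rz":0,"dx":0.0005,"dy":0,"dz":0,"jaw":140},{"rx":0,"ry":0,"rz":0,"dx":0.0005,"dy":0,"dz":0,"jaw":140},{"rx":0,"ry":0,"rz":0,"dx":0.0005,"dy":0,"dz":0,"jaw":140}]'; python3 -m inch '[{"rx":0,"ry":0,"rz":0,"dx":0.0005,"dy":0,"dz":0,"jaw":140},{"rx":0,"ry":0,"rz":0,"dx":0.0005,"dy":0,"dz":0,"jaw":140},{"rx":0,"ry":0,"rz":0,"dx":0.0005,"dy":0,"dz":0,"jaw":140}]'
```

```text
time: 14.05
ee_pos: [491.1, -154.0, 136.0]
orientation: [0.669, 0.231, 0.668, -0.231]
wrist_force: [-2.0, -0.2, 1.7]
finger_gap: 61.9
time: 14.35
ee_pos: [491.1, -154.0, 136.0]
orientation: [0.669, 0.23, 0.668, -0.231]
wrist_force: [-3.9, 1.2, 6.1]
finger_gap: 62.3
```

Contact at TCP z=136.0. I ease off slightly, then open and retreat.

```bash
python3 -m inch '[{"rx":0,"ry":0,"rz":0,"dx":-0.0007,"dy":0,"dz":0,"jaw":140},{"rx":0,"ry":0,"rz":0,"dx":-0.0007,"dy":0,"dz":0,"jaw":140},{"rx":0,"ry":0,"rz":0,"dx":-0.0007,"dy":0,"dz":0,"jaw":140}]'; python3 -m inch '[{"rx":0,"ry":0,"rz":0,"dx":0,"dy":0,"dz":0,"jaw":50},{"rx":0,"ry":0,"rz":0,"dx":0,"dy":0,"dz":0,"jaw":20},{"rx":0,"ry":0,"rz":0,"dx":0,"dy":0,"dz":0,"jaw":0},{"rx":0,"ry":0,"rz":0,"dx":0,"dy":0,"dz":0,"jaw":0},{"rx":0,"ry":0,"rz":0,"dx":0,"dy":0,"dz":0,"jaw":0},{"rx":0,"ry":0,"rz":0,"dx":0,"dy":0,"dz":0,"jaw":0},{"rx":0,"ry":0,"rz":0,"dx":0,"dy":0,"dz":0,"jaw":0},{"rx":0,"ry":0,"rz":0,"dx":0,"dy":0,"dz":0,"jaw":0}]'
```

```text
time: 14.65
ee_pos: [491.1, -154.0, 136.0]
orientation: [0.669, 0.231, 0.668, -0.231]
wrist_force: [-1.9, 0.2, 1.0]
finger_gap: 61.8
time: 15.45
ee_pos: [491.1, -154.0, 135.9]
orientation: [0.668, 0.231, 0.668, -0.231]
wrist_force: [-0.3, -0.0, 0.3]
finger_gap: 88.1
```

```bash
python3 -m inch '[{"rx":0,"ry":0,"rz":0,"dx":-0.01,"dy":0,"dz":0,"jaw":0},{"rx":0,"ry":0,"rz":0,"dx":-0.03,"dy":0,"dz":0,"jaw":0},{"rx":0,"ry":0,"rz":0,"dx":-0.06,"dy":0,"dz":0,"jaw":0},{"rx":0,"ry":0,"rz":0,"dx":-0.1,"dy":0,"dz":0,"jaw":0},{"rx":0,"ry":0,"rz":0,"dx":-0.13,"dy":0,"dz":0,"jaw":0},{"rx":0,"ry":0,"rz":0,"dx":-0.15,"dy":0,"dz":0,"jaw":0},{"rx":0,"ry":0,"rz":0,"dx":-0.15,"dy":0,"dz":0,"jaw":0},{"rx":0,"ry":0,"rz":0,"dx":-0.15,"dy":0,"dz":0,"jaw":0},{"rx":0,"ry":0,"rz":0,"dx":-0.15,"dy":0,"dz":0,"jaw":0}]'; python3 - <<'E'
from h import *
p,C=snap('wrist');save(p,'w4.png');W=cloud(p,C)
def f(W,b,z0,z1,n):
    m=(W[...,0]>b[0])&(W[...,0]<b[1])&(W[...,1]>b[2])&(W[...,1]<b[3])&(W[...,2]>z0)&(W[...,2]<z1)
    r=np.ascontiguousarray(W[m][:,:2]).astype(np.float32)
    if len(r)>5:print(n,len(r),cv2.minEnclosingCircle(r),np.percentile(W[m][:,2],[5,50,95]))
f(W,(430,550,-215,-95),140,158,'top rim')
p,C=snap('scene');save(p,'s4.png')
p,C=snap('top');save(p,'t4.png');W=cloud(p,C)
f(W,(430,550,-215,-95),140,158,'top rim (top cam)')
f(W,(500,630,100,230),105,125,'next rim')
f(W,(680,790,0,100),80,100,'jar');f(W,(360,470,-30,80),80,100,'jar2')
E
```

```text
time: 16.35
ee_pos: [490.7, -153.8, 284.6]
orientation: [0.668, 0.231, 0.669, -0.23]
wrist_force: [-0.5, -0.7, 0.1]
finger_gap: 88.1
top rim 1535 ((490.6192932128906, -153.84423828125), 32.7125129699707) [145.83679796 149.4517355  150.66158653]
top rim (top cam) 9 ((474.3402404785156, -137.7310791015625), 17.734027862548828) [145.49927187 148.05706898 152.97973051]
next rim 217 ((567.4122314453125, 165.06472778320312), 32.83192825317383) [105.23676812 112.33559268 118.01042618]
jar 399 ((736.3489379882812, 46.911766052246094), 34.44110870361328) [83.11926998 87.8658469  92.87458991]
jar2 427 ((416.1500549316406, 20.489341735839844), 33.825138092041016) [83.10502205 87.56367299 92.11623726]
```

View pics/s4.png

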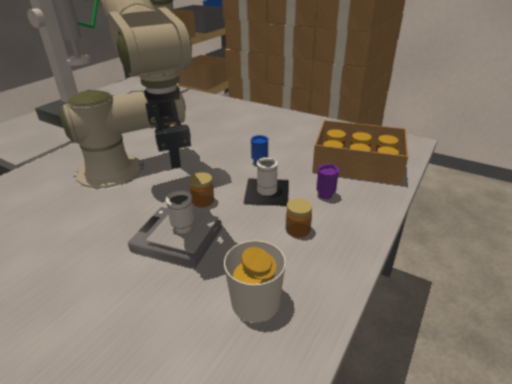

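View pics/w4.png

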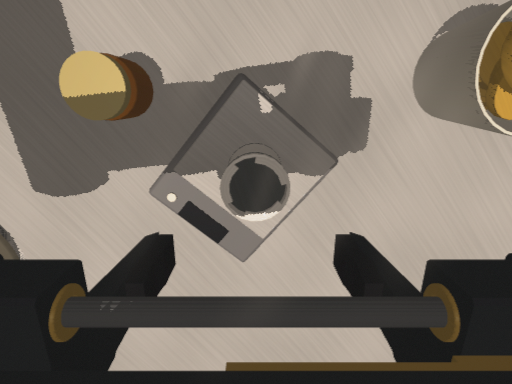

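The canister stands upright mid-pan at (180,212) px in the scene view. The lower one is in its stand at (267,177), and the jars and pail are where they were.

```bash
python3 -c "
from rig import workorder
print(workorder.job_done())"
```

```text
the job is handed in; nothing more can be done
None
```

The top canister now stands upright on the scale's pan, and I've handed the job in; no verdict was reported. The robot's clock read about 16.5 s of the 58 s allowed.

**How it came free:** I gripped the top canister near the rim and lifted until the lower one hung about 1.5–2 mm on the lugs; the vertical force rose from 3.3 to about 8 N. Turning in 5° steps, the load dropped back to about 3.4 N between 37° and 42°. I stopped at 47°, drew it clear without taking up the lower one's weight, and lowered it onto the pan until I felt contact. Then I opened the jaws and backed off.

**Last checks:**
- **Top canister:** the wrist camera puts its rim centre at (490.6, −153.8) mm, about 1 mm from the measured pan centre. The rim is at z ≈ 150 mm, as expected for a foot on the pan.
- **Lower canister:** it is in its stand with its rim at (567.4, 165.1) mm, about 1 mm from where the stack stood. Its height readings are noisy, with a median of 112 mm and most between 105 and 118 mm, against an expected 115 mm.
- **Jars:** by the top camera, one is within about 1 mm of its starting position. The other differs by up to 8 mm in x between estimates; that is probably the measuring method, as nothing came near it.
- **Pail:** I checked it only by eye in the pictures, where it looks unmoved.
- **One unusable check:** the top camera had only 9 depth points on the placed canister, because the arm was in the way, so I set that reading aside.

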